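# Set up the code scanner and present the topping dish to it

## Task

Take the scanner's head by its front tab and set it level and square with its foot, then let go of it. Then pick up the small cheese-shaped dish, carry it upright over the row of bottle, shaker and jar in between, and hold it about 2 cm above the scanner's window, centred, with its long sides along the window's long sides, without touching the scanner. Leave bottle, shaker and jar untouched throughout, and finish with the gripper still holding the dish there, motionless.

Things in the scene. Friction and masses are not known exactly. Their poses are not given: they have to be found in the camera images.
- scanner: Black code scanner, fixed; square foot 110 x 110 x 14 mm, steel column of radius 18 mm (32 at its base) carrying the head. Stands left or right of the row of bottle, shaker and jar. Origin: centre of the foot's underside, on the swivel axis; x to the back, -x = front (white tick on the foot, roughly towards the robot), z up. The tilt axis crosses the swivel axis 125 mm above the origin.
- scanner_swivel (a joint): Swivel of the scanner's head about the vertical axis of the column; 0 = square with the foot (tab over the white tick), positive = counterclockwise seen from above; stops at -1.1 and 1.1 rad. Stays where it is left by friction (0.12 N m).
- scanner_tilt (a joint): Tilt of the scanner's head about its own y axis (level, along the head's 120 mm side); 0 = level with the window facing straight up, positive = the front edge with the tab dips; stops at -0.35 and 0.9 rad, none at level. Stays where it is left by friction (0.14 N m).
- tab_grip (a point): Grip point on the outer, ribbed part of the black tab sticking straight out of the middle of the head's front edge: 54 mm long, 16 wide (y), 14 thick. Pinch its width from above; it can pivot between the fingers. Axes: the head's (x back, y tilt axis, z out of the window). Lies at (-88, 0, 22) mm from the point where the tilt and swivel axes cross.
- window (a point): Centre of the pale rectangular window (frame 70 x 92 mm, long along y) on top of the scanner's head, at (0, 0, 33) mm from where the tilt and swivel axes cross; 1 mm above the head's flat top. The head is a black box, 100 (x) x 120 (y) x 20 mm. Axes: the head's, z out of the window.
- dish: Small empty yellow ceramic dish shaped like a piece of cheese, open on top, loose, 0.16 to 0.26 kg. 71 x 94 x 47 mm over its bulges; the solid walls measure 62 mm (x) by 88 mm (y, the long way), 45 mm high, 8 mm thick, floor 8 mm. Can be gripped from above across its 62 mm or by one wall. Origin: centre of its underside, z up.
- white_bottle: Bystander: cream white squeeze bottle, loose, 52 mm across, 178 mm high to the tip of its nozzle; nearest the robot in the row between dish and scanner. Origin: centre of its underside.
- shaker: Bystander: clear shaker with grey top, loose, 44 mm across, 90 mm high; middle of the row. Origin: centre of its underside.
- jar: Bystander: big glass jar with yellow lid, loose, 96 mm across, 158 mm high; rear of the row. Origin: centre of its underside.
Things that resemble listed ones, but are neither listed nor needed, are in the scene too. Leave any blue look-alike of the dish alone.

How it is judged:
By the outcome, as a careful person would: the job done as asked, in the order asked, and still so for the second after the job is handed in, while the arm keeps its last pose, push and grip.
It also fails if it takes over 58 s, if anything falls off the work surface, if the arm or the gripper's body presses on something with over 40 N, if the wrist force passes 120 N, or if a joint passes its speed limit or range.

## Robot

A 6-joint arm with a two-finger parallel gripper is mounted at the origin on a cart in front of the work surface, level with it; the furniture and walls round the work are solid. World frame = base frame: x ahead of the robot, y to its left, z up, the work surface at z = 0. Lengths are in mm, angles in rad, forces in N, time in s.
With the tool pointing down it reaches from about 275 to 1000 mm from the base axis. Payload 8.4 kg.
Tool frame: the origin (TCP) lies on the centre line of the jaws, within the pads' length; the fingertips stand 25 mm ahead of it and the grasp point (between the pads) lies 6 mm ahead of it; z points along the fingers, y is the line along which they close (so a half turn about z gives the same grasp; the last joint's range is limited). The gripper opens to 85 mm and grips with 20 to 120 N. Pads are 22 mm wide; open, the fingers measure 114 mm over their backs; the gripper's body (76 mm by 85 mm) begins 54 mm behind the grasp point. The pads swing forward as they close: fully open they stand 13 mm farther back than shut.
Start: joints at [1.291, 0.353, 1.633, -0, 1.155, -0.002], TCP at [171.399, 601.041, 256.281] pointing down, gripper open.
Joint ranges: [-2.63, 2.63], [-0.92, 2.1], [0.06, 2.66], [-1.3, 4.44], [0, 2.69], [-3.02, 3.02]. Speed limits (rad/s): [2.22, 2.22, 2.79, 3.14, 3.14, 3.14].

## Interface

Orientations are given as [roll, pitch, yaw] about the fixed x, y, z axes, in that order (R = Rz(yaw) Ry(pitch) Rx(roll)).
In Python, from rig import r gives the robot as it stands.
- The arm moves only by the shell command python3 -m jog 'ROWS' [FORCE]. ROWS is JSON, a list of rows, each a list of 3 entries, a list of its own where there are three numbers: the turn, a rotation vector about the tool's x, y, z in rad, then the shift along the tool's x, y, z in m, then the opening, from -1 (shut) to 1 (fully open). In form: [[[rx, ry, rz], [x, y, z], gripper], ...]. A call has 1 to 12 rows; each row shifts and turns the commanded pose from where the row before left it, along the tool's axes as they then stand; what a row does not reach is not made up. A row lasts 1/10 s, in which the tool goes at most 50 mm and 8.59 degrees, less where a joint would pass 70% of its speed; a pose out of reach is approached as far as the arm can. A call with a gripper value outside its range is refused whole. The fingers move at their own pace and stop on an object; FORCE is the grip in N (left out, the last holds). Time passes only in rows, so rows that do not move let the fingers close. It gives the time, the measured TCP pose, the force, the opening and the grip force at its end, in the units of the state.
- r.sense(): the state, without advancing time (a new reading comes with each control period).
- r.grab_frame(name): name is "scene" or "top" or "wrist"; returns the picture (384x512x3 uint8, red, green, blue); there is no depth.
- r.camera_params(name): a dict with "fx", "fy", "cx", "cy" (pixels), "k1" (the pictures are not rectified: a ray, as slopes to the right and down, at radius r is drawn at 1 + k1 r^2 times it, then the intrinsics apply), "rvec" (rotation vector, rad) and "tvec" (3), from world to camera coordinates, as OpenCV has them; the wrist camera has in their place "hand_eye" (4x4, takes a point from camera to tool coordinates, whose origin is the TCP and whose axes are the flange's). Camera axes: x right, y down, z forward; pixel columns grow to the right and rows downward; lengths in mm; the calibration is good to about 2 mm. A picture is of the moment at which its call begins: read the wrist's pose just before it. camera_params takes no time and is no camera call.
- r.sign_off(): hands the job in; it is judged then, once.
The state is a dict: "clock": time; "qpos": joint angles; "qvel": joint speeds; "joint_efforts": joint torques, N m; "eef_pos": TCP position; "tcp_rot": TCP orientation; "contact_force": force on the tool from outside, world axes, zero at the start; "wrist_torque": the same for the moment, N m; "opening": opening from 0.0 (shut) to 1.0 (fully open); "grasp_force": force on a finger pad.
Only numpy, scipy, OpenCV 4.12 (cv2) and the standard library are available. Lean on these libraries where they do the work, as an engineer would, in place of code of your own. Each camera call takes 0.05 s, during which the arm holds its last target. There are 200 camera calls.

## Working session

There is one attempt and no reset: what is moved stays moved. The work goes in short steps, Python scripts to look and compute and a shell command to move; the robot and the scene stay as the last step left them, time stands still between calls to the robot, and variables do not carry over. Pictures are saved under pics/ and viewed, at most 11 in all, crops included, and the job is handed in when it is done.

```bash
ls; mkdir -p pics; python3 - <<'E'
from rig import r
import cv2,numpy as np
print(r.sense())
a=r.grab_frame("scene");b=r.grab_frame("top")
cv2.imwrite("pics/s0.png",a[:,:,::-1]);cv2.imwrite("pics/t0.png",b[:,:,::-1])
cv2.imwrite("pics/w0.png",r.grab_frame("wrist")[:,:,::-1])
for n in("scene","top","wrist"):print(n,r.camera_params(n))
E
```

```text
pics
{'clock': 0.0, 'qpos': array([ 1.29057835e+00,  3.53644238e-01,  1.63418250e+00,  2.26631028e-05,
        1.15517693e+00, -2.40168855e-03]), 'qvel': array([-0.00084626,  0.00120003, -0.00079291,  0.00035504,  0.00077045,
        0.00092547]), 'joint_efforts': array([ 1.81933028e-03, -6.05247116e+01, -3.42081928e+01,  2.56241601e-04,
        8.98879138e-03,  2.27052851e-06]), 'eef_pos': array([171.27721943, 600.593327  , 255.54340021]), 'tcp_rot': array([-3.14018170e+00, -2.41095274e-05,  2.86376719e+00]), 'contact_force': array([-0.28170613, -0.9552758 , -0.29413158]), 'wrist_torque': array([-0.01493338, -0.03655236,  0.03512209]), 'grasp_force': 0.0, 'opening': 1.0008844557625416}
scene {'fx': 346.67574619850444, 'fy': 346.67574619850444, 'cx': 257.499857614699, 'cy': 187.45551608276116, 'k1': -0.10430334743276562, 'rvec': array([ 2.16346023, -0.72575545,  0.32076686]), 'tvec': array([-441.28056577,  252.84061847,  825.65286504])}
top {'fx': 377.180205444894, 'fy': 377.180205444894, 'cx': 256.9297833133859, 'cy': 196.46458013438354, 'k1': -0.059198184599288384, 'rvec': array([ 2.21941519, -2.15719237,  0.09299064]), 'tvec': array([-107.56345604,  514.10640984,  948.16083879])}
wrist {'fx': 315.4958794919729, 'fy': 315.4958794919729, 'cx': 259.53583568173394, 'cy': 192.25052194239532, 'k1': -0.05052311685482566, 'hand_eye': array([[-9.38324829e-04, -9.54370062e-01, -2.98625022e-01,
         7.56532765e+01],
       [ 9.99999496e-01, -7.88849445e-04, -6.21080112e-04,
         1.53877877e-01],
       [ 3.57170082e-04, -2.98625455e-01,  9.54370321e-01,
        -1.18001528e+02],
       [ 0.00000000e+00,  0.00000000e+00,  0.00000000e+00,
         1.00000000e+00]])}
```

View pics/s0.png

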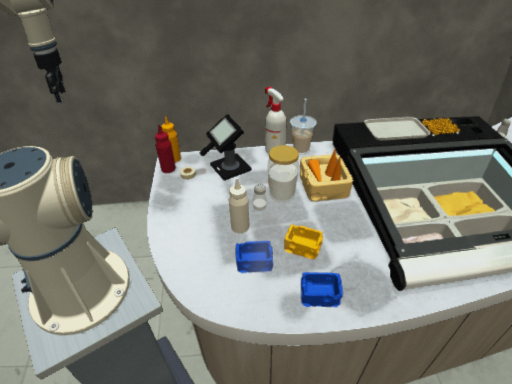

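View pics/t0.png

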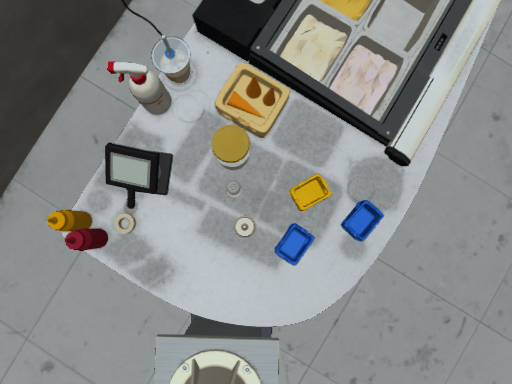

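The scene view shows the scanner head at (228,135), tilted with its tab at (206,151), the bottle at (239,208), the shaker at (260,195) and the jar at (283,175). In the top view the head is at (131,170), the tab at (131,198), the bottle at (245,227), the shaker at (233,188) and the jar at (230,148).

Candidates for the dish, by top-view pixel:
- yellow dish (310,192)
- blue look-alikes (294,244) and (362,220)
- basket (252,100)

I choose the yellow one at (310,192), which is (303,241) in the scene view. Next comes a close crop to check.

```bash
cat > h.py <<'E'
import cv2,numpy as np
from scipy.spatial.transform import Rotation as Ro
from rig import r
P={n:r.camera_params(n) for n in("scene","top","wrist")}
def cam(n,pose=None):
    p=P[n]
    if n!="wrist":
        R=Ro.from_rotvec(p["rvec"]).as_matrix();return R.T,-R.T@p["tvec"]
    pos,rpy=pose;T=Ro.from_euler("xyz",rpy).as_matrix();H=p["hand_eye"]
    return T@H[:3,:3],T@H[:3,3]+pos
def K(n):p=P[n];return np.array([[p["fx"],0,p["cx"]],[0,p["fy"],p["cy"]],[0,0,1]]),np.array([p["k1"],0,0,0.])
def ray(n,uv,pose=None):
    A,c=cam(n,pose);k,d=K(n)
    q=cv2.undistortPoints(np.array(uv,float).reshape(-1,1,2),k,d)[:,0]
    v=np.c_[q,np.ones(len(q))]@A.T
    return c,v/np.linalg.norm(v,axis=1)[:,None]
def plane(n,uv,z,pose=None):
    c,v=ray(n,uv,pose);return c+v*((z-c[2])/v[:,2])[:,None]
def tri(*obs):
    """obs: (name,uv,pose) of one point -> point, ray misses"""
    M=np.zeros((3,3));b=np.zeros(3);L=[]
    for n,uv,pose in obs:
        c,v=ray(n,[uv],pose);Q=np.eye(3)-np.outer(v[0],v[0]);M+=Q;b+=Q@c;L.append((Q,c))
    x=np.linalg.solve(M,b);return x,[round(float(np.linalg.norm(Q@(x-c))),1) for Q,c in L]
def proj(n,X,pose=None):
    A,c=cam(n,pose);k,d=K(n)
    return cv2.projectPoints((np.atleast_2d(X)-c)@A,np.zeros(3),np.zeros(3),k,d)[0][:,0]
def crop(im,x0,y0,x1,y1,f):
    return cv2.resize(im[y0:y1,x0:x1],None,fx=f,fy=f,interpolation=cv2.INTER_CUBIC)
E
python3 - <<'E'
from h import *
s=cv2.imread("pics/s0.png");t=cv2.imread("pics/t0.png");w=cv2.imread("pics/w0.png")
m=np.zeros((600,800,3),np.uint8)
def put(c,x,y):m[y:y+c.shape[0],x:x+c.shape[1]]=c
put(crop(t,95,130,185,220,4),0,0)
put(crop(s,190,105,260,185,4),370,0)
put(crop(t,270,165,390,270,2),0,365); put(crop(s,225,220,350,310,2),250,365)
put(cv2.resize(w,(288,216)),505,365)
cv2.imwrite("pics/m0.png",m)
for n,uv,z in[("top",(131,170),158),("top",(131,198),140),("top",(310,192),45),("top",(230,145),158),("top",(233,187),90),("top",(245,227),178)]:print(plane(n,[uv],z).round())
print(tri(("top",(131,198),None),("scene",(206,151),None)))
for name,im in(("top",t),("scene",s)):
    h=cv2.cvtColor(im,cv2.COLOR_BGR2HSV);k=cv2.inRange(h,(18,140,90),(32,255,255))
    n,l,st,ce=cv2.connectedComponentsWithStats(k)
    print(name,[(st[i].tolist(),ce[i].round(1).tolist()) for i in range(1,n) if st[i,4]>60])
E
```

```text
[[557. 189. 158.]]
[[496. 192. 140.]]
[[ 530. -225.   45.]]
[[620. -29. 158.]]
[[533. -35.  90.]]
[[439. -68. 178.]]
(array([498.63395632, 207.06312411,  93.62759888]), [0.6, 0.6])
top [([322, 0, 49, 20, 543], [349.1, 6.6]), ([212, 125, 37, 37, 1090], [230.2, 143.2]), ([289, 173, 43, 38, 927], [309.8, 191.8]), ([47, 210, 41, 21, 605], [65.2, 219.3])]
scene [([161, 116, 19, 45, 307], [171.5, 136.8]), ([422, 118, 38, 17, 423], [440.5, 125.6]), ([269, 146, 29, 18, 400], [283.4, 154.0]), ([301, 170, 51, 30, 609], [325.8, 189.5]), ([435, 191, 60, 25, 927], [462.3, 203.5]), ([285, 224, 38, 35, 983], [303.0, 241.0])]
```

View pics/m0.png

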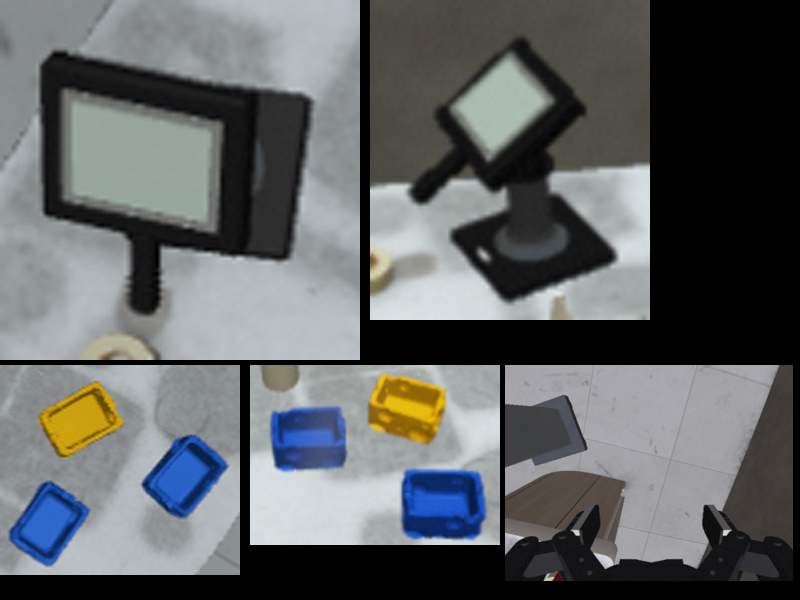

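Yellow dish confirmed: it is open on top, and both others are blue. In the crops:
- the foot corners in the scene crop are at about (450,237), (508,300) and (615,257), with the tick at (485,255)
- the window frame corners and the tab end are clear in both views

```bash
python3 - <<'E'
from h import *
T=lambda x,y:(95+x/4-.4,130+y/4-.4); S=lambda x,y:(190+(x-370)/4-.4,105+y/4-.4)
W=[]
for a,b in[((62,88),(519,41)),((222,122),(557,100)),((218,236),(488,163)),((62,208),(447,112))]:
    x,e=tri(("top",T(*a),None),("scene",S(*b),None));W.append(x);print("win",x.round(1),e)
W=np.array(W);print("c",W.mean(0).round(1),"sides",[np.linalg.norm(W[i]-W[i-1]).round(1) for i in range(4)])
y=W[0]+W[3]-W[1]-W[2];x=W[0]+W[1]-W[2]-W[3];n=np.cross(x,y);n/=np.linalg.norm(n);print("n",n.round(3),"y",(y/np.linalg.norm(y)).round(3),"tilt",np.arccos(n[2]))
F=plane("scene",[S(450,237),S(508,300),S(615,257),S(549,193)],14);print("foot",F.round(1),F.mean(0),[np.linalg.norm(F[i]-F[i-1]).round(1) for i in range(4)])
print("tick",plane("scene",[S(485,255)],14).round(1))
print("foot top edge",plane("top",[T(310,97),T(290,258)],14).round(1))
print("tabend",tri(("top",T(145,310),None),("scene",S(418,193),None)))
# dish
t=cv2.imread("pics/t0.png");s=cv2.imread("pics/s0.png")
for nme,im,box in(("top",t,(280,165,340,220)),("scene",s,(280,218,328,262))):
    h=cv2.cvtColor(im,cv2.COLOR_BGR2HSV);k=cv2.inRange(h,(15,120,60),(35,255,255));z=np.zeros_like(k);a,b,c,d=box;z[b:d,a:c]=k[b:d,a:c]
    ct=max(cv2.findContours(z,0,2)[0],key=cv2.contourArea);bx=cv2.boxPoints(cv2.minAreaRect(ct));print(nme,bx.round(1).tolist())
    if nme=="top":
        q=plane("top",bx,45);print(q.round(1),q.mean(0).round(1),[np.linalg.norm(q[i]-q[i-1]).round(1) for i in range(4)])
E
```

```text
win [595.  226.8 184.2] [2.9, 2.9]
win [578.4 143.2 173.2] [0.3, 0.3]
win [519.  153.4 134.2] [0.2, 0.2]
win [533.7 243.8 132.5] [0.9, 0.9]
c [556.5 191.8 156. ] sides [np.float64(82.0), np.float64(85.9), np.float64(71.8), np.float64(91.6)]
n [-0.59   0.063  0.805] y [0.176 0.983 0.053] tilt 0.6351720936229359
foot [[521.2 239.5  14. ]
 [513.7 133.5  14. ]
 [617.3 127.5  14. ]
 [627.  243.1  14. ]] [569.7938665  185.89625954  14.        ] [np.float64(105.9), np.float64(106.3), np.float64(103.8), np.float64(116.0)]
tick [[531.4 198.1  14. ]]
foot top edge [[622.3 131.2  14. ]
 [516.8 139.3  14. ]]
tabend (array([478.68205051, 204.33635447,  96.23343911]), [1.5, 1.5])
top [[287.1000061035156, 189.8000030517578], [319.5, 170.89999389648438], [332.8999938964844, 193.8000030517578], [300.3999938964844, 212.6999969482422]]
[[ 534.  -167.6   45. ]
 [ 584.3 -248.6   45. ]
 [ 527.4 -283.1   45. ]
 [ 477.6 -202.3   45. ]] [ 530.8 -225.4   45. ] [np.float64(66.2), np.float64(95.3), np.float64(66.6), np.float64(95.0)]
scene [[281.0, 250.0], [289.0, 221.89999389648438], [324.20001220703125, 231.89999389648438], [316.1000061035156, 260.0]]
```

```bash
cat >> h.py <<'E'
def pose():
    s=r.sense();return s["eef_pos"],s["tcp_rot"]
def to(x,y,z,ang,rp=None):
    """shift in current tool axes (m) and turn (after the shift) to put TCP there, pointing down, jaws closing along angle ang"""
    p,e=pose();R=Ro.from_euler("xyz",e)
    a=(ang+np.pi/2-e[2]+np.pi/2)%np.pi-np.pi/2+e[2]
    print("shift",(R.inv().apply(np.array([x,y,z])-p)/1000).round(4),"turn",(R.inv()*Ro.from_euler("xyz",[np.pi,0,a])).as_rotvec().round(3))
E
python3 - <<'E'
from h import *
print("spray",tri(("top",(115,67),None),("scene",(269,90),None)))
print("mustard",tri(("top",(53,221),None),("scene",(166,119),None)))
print("cup",tri(("top",(124,3),None),("scene",(305,98),None)))
to(620,240,340,1.39)
E
```

```text
spray (array([763.04825373, 213.47121241, 228.42830938]), [0.9, 0.9])
mustard (array([438.61164523, 352.29890313, 169.89539706]), [0.7, 0.7])
cup (array([965.18520112, 242.66249933, 130.70622712]), [2.0, 2.0])
shift [-0.5304 -0.2239 -0.084 ] turn [-0.001 -0.    -0.097]
```

```bash
python3 -m jog '[[[0,0,0],[0,0,-0.04],1],[[0,0,0],[0,0,-0.04],1],[[0,0,0],[-0.035,-0.015,0],1],[[0,0,0],[-0.035,-0.015,0],1],[[0,0,0],[-0.035,-0.015,0],1],[[0,0,0],[-0.035,-0.015,0],1],[[0,0,0],[-0.035,-0.015,0],1],[[0,0,0],[-0.035,-0.015,0],1],[[0,0,0],[-0.035,-0.015,0],1],[[0,0,0],[-0.035,-0.015,0],1],[[0,0,0],[-0.035,-0.015,0],1],[[0,0,0],[-0.035,-0.015,0],1]]' && python3 -m jog '[[[0,0,0],[-0.035,-0.015,0],1],[[0,0,0],[-0.035,-0.015,0],1],[[0,0,0],[-0.035,-0.015,0],1],[[0,0,0],[-0.035,-0.015,0],1],[[0,0,0],[-0.035,-0.015,0],1],[[0,0,-0.1],[0,0,0],1],[[0,0,0],[0,0,0],1],[[0,0,0],[0,0,0],1]]'
python3 - <<'E'
from h import *
p=pose();cv2.imwrite("pics/w1.png",r.grab_frame("wrist")[:,:,::-1]);np.save("p1.npy",p);print(p)
to(600,140,340,1.39)
E
```

```text
clock: 1.35
eef_pos: [467.8, 359.6, 336.1]
tcp_rot: [-3.141, -0.0, 2.864]
contact_force: [0.6, 0.9, -0.3]
opening: 0.999
grasp_force: 0.0
clock: 2.15
eef_pos: [614.2, 240.8, 335.9]
tcp_rot: [-3.141, -0.001, 2.961]
contact_force: [-0.3, 0.1, 0.3]
opening: 1.001
grasp_force: 0.0
(array([614.17723294, 240.78407844, 335.9312467 ]), array([-3.14134571e+00, -7.74021086e-04,  2.96131843e+00]))
shift [-0.0043 -0.102  -0.0039] turn [-0.    -0.001  0.001]
```

View pics/w1.png

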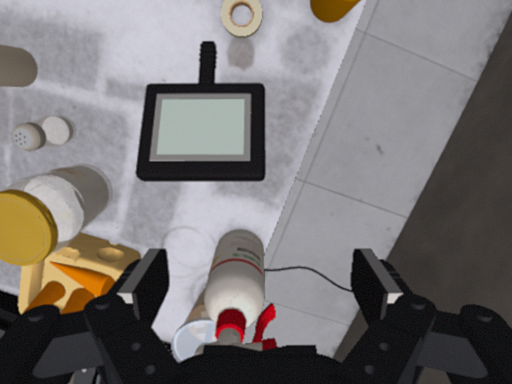

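The wrist view shows the head from above: window frame (152..250, 94..161), tab at (208,62), and the spray bottle beyond at (235,280).

```bash
python3 -m jog '[[[0,0,0],[0,-0.034,0],1],[[0,0,0],[0,-0.034,0],1],[[0,0,0],[0,-0.034,0],1],[[0,0,0],[0,0,0],1],[[0,0,0],[0,0,0],1]]'
cat >> h.py <<'E'
def quad(im,near):
    """corners of the light green window glass + its size; sorted clockwise from top left"""
    h=cv2.cvtColor(im,cv2.COLOR_BGR2HSV);k=cv2.inRange(h,(45,12,120),(95,90,235))
    cs=[c for c in cv2.findContours(k,0,2)[0] if cv2.contourArea(c)>300]
    c=min(cs,key=lambda c:np.linalg.norm(c[:,0].mean(0)-near))
    b=cv2.boxPoints(cv2.minAreaRect(c));hull=cv2.convexHull(c)
    e=cv2.approxPolyN(hull,4,ensure_convex=True)[0].astype(float) if hasattr(cv2,"approxPolyN") else b
    m=e.mean(0);e=e[np.argsort(np.arctan2(*(e-m).T[::-1]))];i=np.argmin(e.sum(1));return np.roll(e,-i,0)
E
python3 - <<'E'
from h import *
p=pose();cv2.imwrite("pics/w2.png",r.grab_frame("wrist")[:,:,::-1]);np.save("p2.npy",p)
p1=np.load("p1.npy");A=cv2.imread("pics/w1.png");B=cv2.imread("pics/w2.png")
a=quad(A,(200,127));b=quad(B,(290,127));print(a.round(1).tolist(),b.round(1).tolist(),p)
W=[tri(("wrist",u,p1),("wrist",v,p)) for u,v in zip(a,b)]
for w in W:print(w[0].round(1),w[1])
m=np.zeros((600,800,3),np.uint8);m[:480,:480]=crop(A,120,25,280,185,3);c=crop(B,200,25,400,185,2);m[:320,400:800]=c
cv2.imwrite("pics/m1.png",m)
E
```

```text
clock: 2.7
eef_pos: [596.2, 140.6, 336.7]
tcp_rot: [3.141, 0.001, 2.962]
contact_force: [-0.6, 0.7, -0.7]
opening: 0.997
grasp_force: 0.0
[[162.0, 99.0], [243.0, 99.0], [243.0, 153.0], [157.0, 153.0]] [[267.0, 98.0], [348.0, 98.0], [354.0, 153.0], [267.0, 153.0]] (array([596.22726765, 140.57108524, 336.73563204]), array([3.14093855e+00, 5.12746966e-04, 2.96213793e+00]))
[526.8 160.6 138.2] [0.1, 0.1]
[540.9 237.8 138.1] [0.3, 0.3]
[587.9 230.2 169.3] [0.3, 0.3]
[574.1 151.6 166.6] [0.5, 0.5]
```

View pics/m1.png

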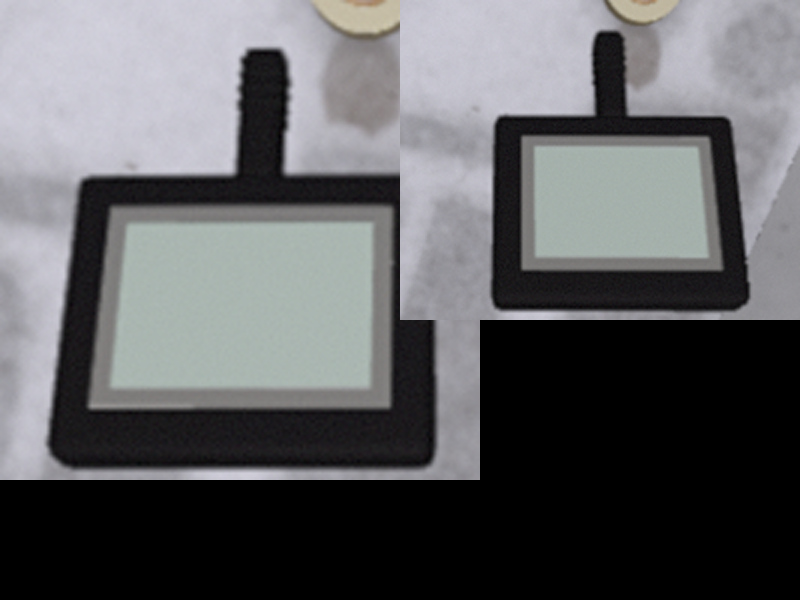

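Window glass: the four corners triangulate to within 0.5 mm. Head yaw is about -0.178 and tilt about 0.55. The axis crossing is at (574.4, 192.0, 124.9), which matches the given 125. Next is a look at the foot from the front right, for its square.

```bash
python3 - <<'E'
from h import *
to(470,80,240,1.39)
E
```

```text
shift [ 0.1136 -0.0827  0.0965] turn [0.001 0.    0.002]
```

```bash
python3 -m jog '[[[0,0,0],[0.028,-0.02,0.0],1],[[0,0,0],[0.028,-0.02,0],1],[[0,0,0],[0.028,-0.02,0.02],1],[[0,0,0],[0.028,-0.02,0.02],1],[[0,0,0],[0,0,0.03],1],[[0,0,0],[0,0,0.027],1],[[0,0,0],[0,0,0],1],[[0,0,0],[0,0,0],1]]'
python3 - <<'E'
from h import *
p=pose();im=r.grab_frame("wrist")[:,:,::-1];cv2.imwrite("pics/w3.png",im);np.save("p3.npy",p);print(p)
# predicted foot corners for the guess
c=np.array([572,189,14]);a=-.07;X=np.array([np.cos(a),np.sin(a),0]);Y=np.array([-X[1],X[0],0])
q=proj("wrist",[c+55*(i*X+j*Y) for i,j in((-1,1),(-1,-1),(1,-1),(1,1))],p);print(q.round(1))
x0,y0=np.maximum(q.min(0)-25,0).astype(int);x1,y1=(q.max(0)+25).astype(int);x1=min(x1,512);y1=min(y1,384);print(x0,y0,x1,y1)
g=cv2.convertScaleAbs(crop(im,x0,y0,x1,y1,3),alpha=1.6,beta=20);print(g.shape);cv2.imwrite("pics/c3.png",g[:600,:800])
E
```

```text
clock: 3.55
eef_pos: [472.4, 82.3, 239.7]
tcp_rot: [-3.142, -0.001, 2.965]
contact_force: [-0.4, -0.1, -0.3]
opening: 1.003
grasp_force: 0.0
(array([472.41741482,  82.26284731, 239.6830089 ]), array([-3.14158788e+00, -5.62768831e-04,  2.96467522e+00]))
[[409.7 181.2]
 [314.  191.1]
 [318.8 274.7]
 [406.3 265.7]]
289 156 434 299
(429, 435, 3)
```

View pics/c3.png

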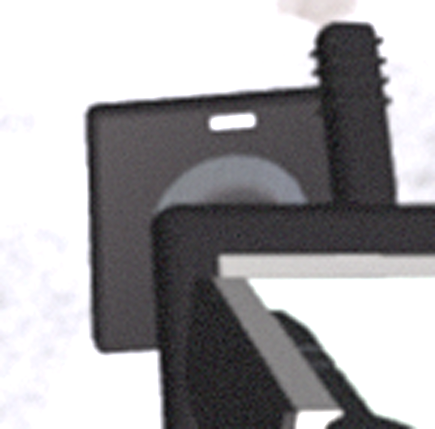

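The crop shows the foot's front right corner at (88,103), its front edge running to (315,88), its right edge running to (97,350), and the white tick at (233,121).

```bash
python3 - <<'E'
from h import *
p=np.load("p3.npy");im=cv2.imread("pics/w3.png");g=cv2.cvtColor(im,cv2.COLOR_BGR2GRAY).astype(float)
def sub(v,th=110):  # first fall below th along v
    i=int(np.argmax(v<th));return i-1+(v[i-1]-th)/(v[i-1]-v[i])
F=[(u,170+sub(g[170:210,u])) for u in range(325,392,3)]
Rr=[(300+sub(g[v,300:340]),v) for v in range(200,268,3)]
def line(P):
    vx,vy,x,y=cv2.fitLine(P[:,:2].astype(np.float32),cv2.DIST_HUBER,0,.01,.01).ravel();
    n=np.array([-vy,vx]);print("res",np.abs((P[:,:2]-[x,y])@n).max().round(2));return np.array([x,y]),np.array([vx,vy])
for z in(0,7,14):
    a,da=line(plane("wrist",F,z,p));b,db=line(plane("wrist",Rr,z,p))
    if da[1]<0:da=-da
    if db[0]<0:db=-db
    s=np.linalg.solve(np.c_[da,-db],b-a);C=a+s[0]*da
    yf=np.arctan2(-da[0],da[1]);yr=np.arctan2(db[1],db[0])
    print(z,"front yaw",yf.round(4),"right yaw",yr.round(4),"corner",C.round(1),"centre",(C+55*da+55*db).round(1))
k=(g[185:205,345:385]>150).astype(np.uint8);n,l,st,ce=cv2.connectedComponentsWithStats(k)
print(st,ce+[345,185]); 
print(plane("wrist",[(289+(233)/3-.3,156+121/3-.3)],14,p))
E
```

```text
res 0.26
res 0.6
0 front yaw -0.0903 right yaw -0.0995 corner [517.5 143.3] centre [577.2 192.6]
res 0.25
res 0.59
7 front yaw -0.0903 right yaw -0.0996 corner [515.2 142.3] centre [574.8 191.6]
res 0.25
res 0.58
14 front yaw -0.0903 right yaw -0.0995 corner [512.8 141.4] centre [572.5 190.7]
[[  0   0  40  20 704]
 [  0   0  23   3  49]
 [ 15   9  14   5  47]] [[365.109375   195.00568182]
 [354.08163265 185.67346939]
 [366.23404255 196.12765957]]
[[529.90287362 196.8795812   14.        ]]
```

```bash
python3 - <<'E'
from h import *
to(488.5,207.5,205,1.393)
E
```

```text
shift [0.0069 0.126  0.0355] turn [0.    0.001 0.001]
```

```bash
python3 -m jog '[[[0,0,0],[0.002,0.032,0],1],[[0,0,0],[0.002,0.032,0.01],1],[[0,0,0],[0.002,0.032,0.01],1],[[0,0,0],[0.001,0.03,0.015],1],[[0,0,0],[0,0,0],0.7],[[0,0,0],[0,0,0],0.4],[[0,0,0],[0,0,0],0.4]]'
python3 - <<'E'
from h import *
to(488.5,207.5,103.5,1.393)
E
```

```text
clock: 4.3
eef_pos: [488.0, 206.5, 205.4]
tcp_rot: [3.141, 0.001, 2.964]
contact_force: [0.3, 0.4, -0.5]
opening: 0.698
grasp_force: 0.0
shift [-1.000e-04  1.000e-03  1.019e-01] turn [0.001 0.001 0.   ]
```

```bash
python3 -m jog '[[[0,0,0],[0,0.001,0.02],0.4],[[0,0,0],[0,0,0.02],0.4],[[0,0,0],[0,0,0.02],0.4],[[0,0,0],[0,0,0.02],0.4],[[0,0,0],[0,0,0.015],0.4],[[0,0,0],[0,0,0.007],0.4],[[0,0,0],[0,0,0],0.4]]'
python3 - <<'E'
from h import *
im=r.grab_frame("wrist")[:,:,::-1];s=r.grab_frame("scene")[:,:,::-1]
m=np.zeros((384,1000,3),np.uint8);m=np.hstack([cv2.resize(im,(400,300)),cv2.resize(s[90:195,170:310],(400,300))]);cv2.imwrite("pics/m4.png",m)
E
```

```text
clock: 5.0
eef_pos: [487.7, 206.9, 102.2]
tcp_rot: [-3.141, -0.001, 2.963]
contact_force: [-0.5, 0.5, 0.6]
opening: 0.704
grasp_force: 0.0
```

View pics/m4.png

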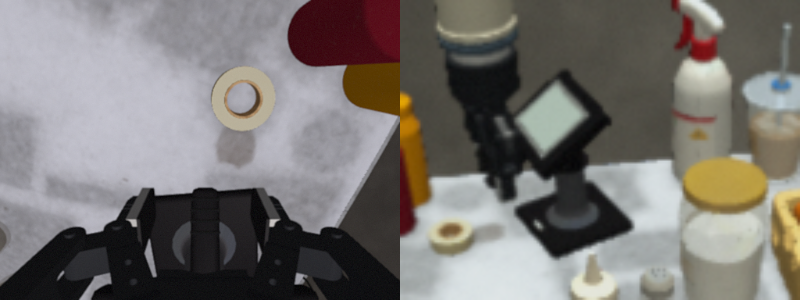

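The tab sits centred between the pads. Grip it, then swing the head along the arc.

```bash
python3 -m jog '[[[0,0,0],[0,0,0],-1],[[0,0,0],[0,0,0],-1],[[0,0,0],[0,0,0],-1],[[0,0,0],[0,0,0],-1],[[0,0,0],[0,0,0],-1],[[0,0,0],[0,0,0],-1]]' 40 && python3 -m jog '[[[0,0,-0.01],[0.0015,-0.001,-0.006],-1],[[0,0,-0.011],[0.0015,-0.001,-0.0065],-1],[[0,0,-0.01],[0.0005,-0.001,-0.006],-1],[[0,0,-0.011],[0.0005,-0.001,-0.0065],-1],[[0,0,-0.01],[0,-0.001,-0.006],-1],[[0,0,-0.011],[-0.0005,-0.001,-0.0065],-1],[[0,0,-0.01],[-0.001,-0.001,-0.006],-1],[[0,0,-0.01],[-0.001,-0.001,-0.007],-1],[[0,0,0],[0,0,0],-1],[[0,0,0],[0,0,0],-1]]'
python3 - <<'E'
from h import *
to(484.8,200.5,153,1.4758)
E
```

```text
clock: 5.7
eef_pos: [488.1, 207.8, 102.6]
tcp_rot: [3.141, 0.001, 2.964]
contact_force: [-0.2, 0.2, 3.1]
opening: 0.181
grasp_force: 42.3
clock: 6.7
eef_pos: [484.9, 200.0, 153.1]
tcp_rot: [-3.142, -0.0, 3.047]
contact_force: [-3.6, 2.6, 1.9]
opening: 0.178
grasp_force: 40.0
shift [0.0002 0.0005 0.0001] turn [-0. -0.  0.]
```

```bash
python3 -m jog '[[[0,0,0],[0,0,0],0.4],[[0,0,0],[0,0,0],0.4],[[0,0,0],[0,0,0],0.4],[[0,0,0],[0,0,-0.01],0.4],[[0,0,0],[0,0,-0.03],0.4],[[0,0,0],[0,0,-0.04],0.4],[[0,0,0],[0,0,-0.04],0.4],[[0,0,0],[0,0,-0.03],0.4],[[0,0,0],[-0.035,0.015,-0.02],0.4],[[0,0,0],[-0.035,0.01,0],0.4],[[0,0,0],[-0.035,0.01,0],0.4],[[0,0,0],[-0.02,0.01,0],0.4]]' && python3 -m jog '[[[0,0,0],[0,0,0],0.4],[[0,0,0],[0,0,0],0.4]]'
python3 - <<'E'
from h import *
p=pose();cv2.imwrite("pics/w4.png",r.grab_frame("wrist")[:,:,::-1]);np.save("p4.npy",p);print(p)
E
python3 -m jog '[[[0,0,0],[0,-0.03,0],0.4],[[0,0,0],[0,-0.03,0],0.4],[[0,0,0],[0,-0.03,0],0.4],[[0,0,0],[0,-0.03,0],0.4],[[0,0,0],[0,0,0],0.4],[[0,0,0],[0,0,0],0.4]]'
cat > win.py <<'E'
from h import *
import sys
def measure(A,pa,B,pb):
    g=lambda pp:proj("wrist",[[574,192,158]],pp)[0]
    a=quad(A,g(pa));b=quad(B,g(pb));print(a.tolist(),b.tolist())
    W=[]
    for u,v in zip(a,b):
        x,e=tri(("wrist",u,pa),("wrist",v,pb));W.append(x);print(x.round(1),e)
    W=np.array(W);y=W[1]+W[2]-W[0]-W[3];x=W[2]+W[3]-W[0]-W[1]
    print("centre",W.mean(0).round(1),"yaw",np.arctan2(-y[0],y[1]).round(4),"rise x",np.arctan2(x[2],np.hypot(*x[:2])).round(4),"rise y",np.arctan2(y[2],np.hypot(*y[:2])).round(4),"size",(np.linalg.norm(x)/2).round(1),(np.linalg.norm(y)/2).round(1))
E
python3 - <<'E'
from win import *
p=pose();B=r.grab_frame("wrist")[:,:,::-1].copy();cv2.imwrite("pics/w5.png",B);np.save("p5.npy",p)
measure(cv2.imread("pics/w4.png"),np.load("p4.npy"),B,p)
E
```

```text
clock: 7.9
eef_pos: [616.1, 233.0, 323.7]
tcp_rot: [3.141, 0.002, 3.046]
contact_force: [0.2, 0.3, 0.0]
opening: 0.699
grasp_force: 0.0
clock: 8.1
eef_pos: [613.5, 232.9, 322.7]
tcp_rot: [-3.141, -0.001, 3.047]
contact_force: [-1.8, 0.1, -0.6]
opening: 0.702
grasp_force: 0.0
(array([613.54347612, 232.85691792, 322.74132195]), array([-3.14111962e+00, -7.88745835e-04,  3.04670041e+00]))
clock: 8.75
eef_pos: [601.8, 113.2, 323.5]
tcp_rot: [3.141, 0.0, 3.045]
contact_force: [0.0, 0.7, 0.8]
opening: 0.7
grasp_force: 0.0Traceback (most recent call last):
  File "<stdin>", line 3, in <module>
  File "win.py", line 5, in measure
    a=quad(A,g(pa));b=quad(B,g(pb));print(a.tolist(),b.tolist())
  File "h.py", line 41, in quad
    c=min(cs,key=lambda c:np.linalg.norm(c[:,0].mean(0)-near))
ValueError: min() iterable argument is empty
```

```bash
python3 - <<'E'
from h import *
for k in "45":
    im=cv2.imread(f"pics/w{k}.png");p=np.load(f"p{k}.npy");u,v=proj("wrist",[[574,192,158]],p)[0].astype(int);print(u,v)
    h=cv2.cvtColor(im,cv2.COLOR_BGR2HSV);print([im[v,u+d].tolist()+h[v,u+d].tolist() for d in(-60,-52,-45,-20,0,20,45,52,60)])
E
```

```text
210 140
[[41, 38, 40, 140, 19, 41], [50, 49, 53, 173, 19, 53], [162, 165, 163, 50, 5, 165], [216, 208, 207, 117, 11, 216], [217, 208, 208, 120, 11, 217], [215, 208, 207, 116, 9, 215], [179, 180, 180, 30, 1, 180], [88, 89, 91, 10, 8, 91], [50, 49, 53, 173, 19, 53]]
343 140
[[48, 49, 49, 30, 5, 49], [47, 45, 47, 150, 11, 47], [153, 155, 157, 15, 6, 157], [209, 201, 201, 120, 10, 209], [207, 200, 200, 120, 9, 207], [207, 200, 199, 116, 10, 207], [172, 172, 171, 90, 1, 172], [63, 62, 64, 165, 8, 64], [35, 32, 36, 158, 28, 36]]
```

```bash
cat >> h.py <<'E'
def quad(im,near):
    """corners of the window frame: bright blob inside the black head, sides by line fits"""
    g=cv2.cvtColor(im,cv2.COLOR_BGR2GRAY);g=cv2.resize(g,None,fx=4,fy=4,interpolation=cv2.INTER_CUBIC)
    n,l=cv2.connectedComponents((g>105).astype(np.uint8))[:2] if False else cv2.connectedComponents((g>105).astype(np.uint8))
    u,v=(np.array(near)*4).astype(int);k=(l==l[v,u]).astype(np.uint8)
    c=max(cv2.findContours(k,0,1)[0],key=cv2.contourArea)[:,0].astype(float)
    e=cv2.approxPolyN(cv2.convexHull(c.astype(np.int32)),4,ensure_convex=True)[0].astype(float)
    m=e.mean(0);e=e[np.argsort(np.arctan2(*(e-m).T[::-1]))];e=np.roll(e,-np.argmin(e.sum(1)),0)
    L=[]
    for i in range(4):
        a,b=e[i],e[(i+1)%4];d=(b-a)/np.linalg.norm(b-a);s=(c-a)@d;o=np.abs((c-a)@[-d[1],d[0]])
        q=c[(o<8)&(s>20)&(s<np.linalg.norm(b-a)-20)]
        vx,vy,x,y=cv2.fitLine(q.astype(np.float32),cv2.DIST_HUBER,0,.01,.01).ravel();L.append(np.cross([x,y,1],[x+vx,y+vy,1]))
    P=[np.cross(L[i-1],L[i]) for i in range(4)];return np.array([(x/w,y/w) for x,y,w in P])/4-.375
E
sed -i 's/n,l=.* if False else \(.*\)/n,l=\1/' h.py
python3 - <<'E'
from win import *
L=lambda k:(cv2.imread(f"pics/w{k}.png"),np.load(f"p{k}.npy"))
measure(*L(4),*L(5)); measure(*L(1),*L(2))
E
```

```text
[[156.2802209839376, 100.76090505468557], [261.5312310425618, 99.16113082048965], [261.65722376850385, 178.55593166028123], [162.3170327840442, 178.6529435655395]] [[293.6367976074098, 100.62607085807625], [397.5482625871064, 100.32798499051975], [390.60470400361476, 178.25916279244566], [292.17761989927976, 178.73976378904885]]
[534.8 149.5 156.4] [0.1, 0.1]
[542.7 241.2 155.5] [0.2, 0.2]
[612.6 234.7 159.8] [0.1, 0.1]
[604.  143.2 160. ] [0.1, 0.1]
centre [573.5 192.2 157.9] yaw -0.0898 rise x 0.0559 rise y -0.0059 size 69.9 91.9
[[156.86097879895033, 94.14832463391731], [249.71871565084857, 93.77426392638404], [249.0676126291027, 160.02905153671097], [149.58883600148565, 160.42371221058764]] [[260.875, 93.04844049178064], [353.6400820468441, 93.50422595960113], [360.15460529976997, 159.1487173784537], [260.875, 158.7730255126953]]
[521.2 155.6 134.1] [0.1, 0.1]
[537.6 244.9 133.9] [0.0, 0.0]
[594.5 234.5 171.5] [0.1, 0.1]
[578.  145.1 172. ] [0.3, 0.3]
centre [557.8 195.  152.9] yaw -0.1818 rise x 0.5787 rise y -0.0042 size 69.1 90.9
```

The fit is sound: frame 69.9 x 91.9 mm, centre height 157.9. The head is square (yaw -0.090 against the foot's -0.095) but still dips 0.056 at the front, so I'll regrip and raise the tab 4.5–5 mm.

```bash
python3 - <<'E'
from h import *
to(484.5,200.3,230,1.4778)
E
```

```text
shift [0.1252 0.0748 0.0933] turn [ 0.001  0.001 -0.002]
```

```bash
python3 -m jog '[[[0,0,0],[0.031,0.019,0],0.4],[[0,0,0],[0.031,0.019,0],0.4],[[0,0,0],[0.031,0.019,0],0.4],[[0,0,0],[0.032,0.018,0],0.4],[[0,0,0],[0,0,0.03],0.4],[[0,0,0],[0,0,0.03],0.4],[[0,0,0],[0,0,0.033],0.4],[[0,0,0],[0,0,0],0.4],[[0,0,0],[0,0,0],0.4]]'
python3 - <<'E'
from h import *
to(484.5,200.3,148.5,1.4778)
E
```

```text
clock: 9.7
eef_pos: [484.9, 200.8, 230.2]
tcp_rot: [-3.141, -0.001, 3.048]
contact_force: [-0.7, -0.0, -0.0]
opening: 0.698
grasp_force: 0.0
shift [ 0.0003 -0.0005  0.0817] turn [-0.    -0.001 -0.001]
```

```bash
python3 -m jog '[[[0,0,0],[0,0,0.025],0.4],[[0,0,0],[0,0,0.025],0.4],[[0,0,0],[0,0,0.02],0.4],[[0,0,0],[0,0,0.012],0.4],[[0,0,0],[0,0,0],0.4],[[0,0,0],[0,0,0],-1],[[0,0,0],[0,0,0],-1],[[0,0,0],[0,0,0],-1],[[0,0,0],[0,0,0],-1],[[0,0,0],[0,0,0],-1]]' 40 && python3 -m jog '[[[0,0,0.003],[0,-0.0003,-0.0025],-1],[[0,0,0.002],[0,-0.0002,-0.0025],-1],[[0,0,0],[0,0,0],-1],[[0,0,0],[0,0,0],-1],[[0,0,0],[0,0,0],0.4],[[0,0,0],[0,0,0],0.4],[[0,0,0],[0,0,0],0.4],[[0,0,0],[0,0,-0.02],0.4],[[0,0,0],[0,0,-0.04],0.4],[[0,0,0],[0,0,-0.04],0.4],[[0,0,0],[0,0,-0.04],0.4],[[0,0,0],[0,0,-0.03],0.4]]' && python3 -m jog '[[[0,0,0],[-0.035,0.015,0],0.4],[[0,0,0],[-0.035,0.01,0],0.4],[[0,0,0],[-0.035,0.01,0],0.4],[[0,0,0],[-0.02,0.01,0],0.4],[[0,0,0],[0,0,0],0.4],[[0,0,0],[0,0,0],0.4]]'
python3 - <<'E'
from h import *
p=pose();cv2.imwrite("pics/w6.png",r.grab_frame("wrist")[:,:,::-1]);np.save("p6.npy",p)
E
python3 -m jog '[[[0,0,0],[0,-0.03,0],0.4],[[0,0,0],[0,-0.03,0],0.4],[[0,0,0],[0,-0.03,0],0.4],[[0,0,0],[0,-0.03,0],0.4],[[0,0,0],[0,0,0],0.4],[[0,0,0],[0,0,0],0.4]]'
python3 - <<'E'
from win import *
p=pose();cv2.imwrite("pics/w7.png",r.grab_frame("wrist")[:,:,::-1]);np.save("p7.npy",p)
L=lambda k:(cv2.imread(f"pics/w{k}.png"),np.load(f"p{k}.npy"))
measure(*L(6),*L(7))
E
```

```text
clock: 10.7
eef_pos: [485.6, 200.3, 148.4]
tcp_rot: [3.141, 0.001, 3.047]
contact_force: [-0.3, 0.8, 3.5]
opening: 0.175
grasp_force: 42.0
clock: 11.9
eef_pos: [485.2, 199.6, 325.4]
tcp_rot: [3.141, 0.001, 3.042]
contact_force: [0.7, 0.0, 0.9]
opening: 0.702
grasp_force: 0.0
clock: 12.5
eef_pos: [613.4, 231.7, 322.0]
tcp_rot: [-3.141, -0.002, 3.042]
contact_force: [0.2, -0.4, -0.1]
opening: 0.702
grasp_force: 0.0
clock: 13.15
eef_pos: [601.2, 112.2, 323.3]
tcp_rot: [3.141, 0.0, 3.041]
contact_force: [0.3, 0.4, 0.2]
opening: 0.7
grasp_force: 0.0
[[156.78132324764897, 103.1357527436406], [262.5342201583791, 101.22805595851632], [262.94788888383914, 180.0367582601124], [164.01451672910227, 180.71306060882645]] [[294.7678054157485, 102.375], [399.1863748862765, 102.375], [390.98336483790223, 179.26995955587662], [293.1318455847298, 180.27331986071871]]
[536.  149.5 157.9] [0.0, 0.0]
[544.4 241.  157.5] [0.3, 0.3]
[614.1 234.5 158.2] [0.0, 0.0]
[605.5 143.  158.5] [0.1, 0.1]
centre [575. 192. 158.] yaw -0.092 rise x 0.0091 rise y -0.0038 size 69.9 91.9
```

The head is level (0.009) and square (-0.092 against -0.095), with the window centre at (575.0, 192.0, 158.0). Now to the dish.

```bash
python3 - <<'E'
from h import *
to(520,-205,300,0.55)
E
```

```text
shift [ 0.0493 -0.3244  0.023 ] turn [0.001 0.    0.921]
```

```bash
python3 -m jog '[[[0,0,0],[0.005,-0.033,0],0.4],[[0,0,0],[0.005,-0.033,0],0.4],[[0,0,0],[0.005,-0.033,0],0.4],[[0,0,0],[0.005,-0.033,0],0.4],[[0,0,0],[0.005,-0.033,0],0.4],[[0,0,0],[0.005,-0.033,0],1],[[0,0,0],[0.005,-0.033,0],1],[[0,0,0],[0.005,-0.033,0],1],[[0,0,0],[0.005,-0.03,0.01],1],[[0,0,0],[0.005,-0.03,0.01],1],[[0,0,0.1],[0,0,0],1],[[0,0,0.1],[0,0,0],1]]' && python3 -m jog '[[[0,0,0.12],[0,0,0],1],[[0,0,0.12],[0,0,0],1],[[0,0,0.12],[0,0,0],1],[[0,0,0.12],[0,0,0],1],[[0,0,0.12],[0,0,0],1],[[0,0,0.12],[0,0,0],1],[[0,0,0],[0,0,0],1],[[0,0,0],[0,0,0],1]]'
python3 - <<'E'
from h import *
p=pose();cv2.imwrite("pics/w8.png",r.grab_frame("wrist")[:,:,::-1]);np.save("p8.npy",p)
print(proj("wrist",[[531,-225,45]],p));to(546,-250,260,.55)
E
```

```text
clock: 14.4
eef_pos: [519.9, -204.7, 302.4]
tcp_rot: [3.141, -0.001, 2.837]
contact_force: [-0.6, 0.1, -0.6]
opening: 0.998
grasp_force: 0.0
clock: 15.2
eef_pos: [520.3, -204.1, 302.8]
tcp_rot: [3.141, -0.0, 2.126]
contact_force: [-0.0, 0.0, 0.0]
opening: 1.002
grasp_force: 0.0
[[257.61191178 178.04642832]]
shift [-0.0524 -0.0022  0.0428] turn [ 0.    -0.     0.005]
```

View pics/w8.png

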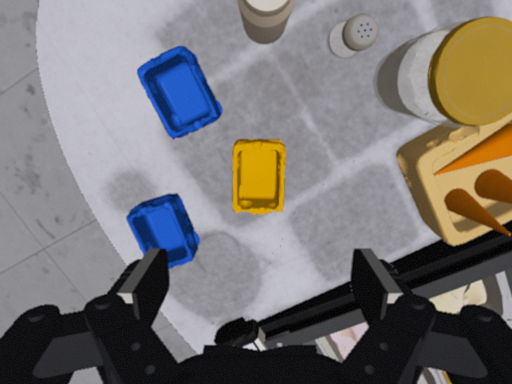

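The dish is at (259,176), its long side upright in the picture, so the jaws already close across its 62 mm. The blue pair at (180,92) and (163,230) are clear of the jaws.

```bash
python3 -m jog '[[[0,0,0],[0,0.03,0],1],[[0,0,0],[0,0.03,0],1],[[0,0,0],[0,0.03,0],1],[[0,0,0],[0,0,0],1],[[0,0,0],[0,0,0],1]]'
python3 - <<'E'
from h import *
p=pose();cv2.imwrite("pics/w9.png",r.grab_frame("wrist")[:,:,::-1]);np.save("p9.npy",p)
Q=[];PP=[]
for k in "89":
    im=cv2.imread(f"pics/w{k}.png");pp=np.load(f"p{k}.npy");c0=proj("wrist",[[531,-225,45]],pp)[0]
    h=cv2.cvtColor(im,cv2.COLOR_BGR2HSV);m=cv2.inRange(h,(18,150,60),(32,255,255))
    c=min([c for c in cv2.findContours(m,0,2)[0] if cv2.contourArea(c)>1500],key=lambda c:np.linalg.norm(c[:,0].mean(0)-c0))
    rr=cv2.minAreaRect(c);b=cv2.boxPoints(rr);b=b[np.argsort(np.arctan2(*(b-b.mean(0)).T[::-1]))];b=np.roll(b,-np.argmin(b.sum(1)),0)
    print(k,rr,cv2.boundingRect(c));Q.append(b);PP.append(pp)
W=np.array([tri(("wrist",u,PP[0]),("wrist",v,PP[1]))[0] for u,v in zip(*Q)]);print(W.round(1));print("centre",W.mean(0).round(1))
for b,pp in zip(Q,PP):
    q=plane("wrist",b,45,pp)[:,:2];d=q[2]+q[3]-q[0]-q[1];print("z45 centre",q.mean(0).round(1),"long ang",np.arctan2(-d[1],-d[0]).round(3),"sizes",[np.linalg.norm(q[i]-q[i-1]).round(1) for i in range(4)])
E
```

```text
clock: 15.75
eef_pos: [596.6, -157.3, 302.4]
tcp_rot: [-3.141, -0.001, 2.125]
contact_force: [-0.5, -0.1, -0.3]
opening: 1.002
grasp_force: 0.0
8 ((257.9433898925781, 175.8018798828125), (52.341854095458984, 74.84233093261719), 2.4895529747009277) (232, 139, 54, 75)
9 ((188.498046875, 175.9556427001953), (74.68183135986328, 57.60979461669922), 87.45519256591797) (159, 139, 60, 75)
[[ 481.1 -198.3   48. ]
 [ 537.8 -168.    17.6]
 [ 592.4 -258.4    7.7]
 [ 526.2 -284.5   40.9]]
centre [ 534.4 -227.3   28.6]
z45 centre [ 530.7 -223.8] long ang 2.082 sizes [np.float64(94.9), np.float64(62.1), np.float64(95.2), np.float64(66.8)]
z45 centre [ 533.9 -222. ] long ang 2.101 sizes [np.float64(95.4), np.float64(69.0), np.float64(94.4), np.float64(74.2)]
```

Rim height comes out at 41–48 mm (given 45). Centre is (530.7, -224.3), long side at about 2.09 rad, which gives jaws at 0.52.

```bash
python3 - <<'E'
from h import *
to(530.7,-224.3,120,.52)
E
```

```text
shift [-0.0224 -0.0905  0.1826] turn [-0.001 -0.     0.033]
```

```bash
python3 -m jog '[[[0,0,0],[-0.008,-0.03,0],1],[[0,0,0],[-0.008,-0.03,0],1],[[0,0,0],[-0.0065,-0.0305,0.02],1],[[0,0,0.033],[0,0,0.03],1],[[0,0,0],[0,0,0.04],1],[[0,0,0],[0,0,0.04],1],[[0,0,0],[0,0,0.04],1],[[0,0,0],[0,0,0.0125],1],[[0,0,0],[0,0,0],1],[[0,0,0],[0,0,0],1]]'
python3 - <<'E'
from h import *
to(530.7,-224.3,32,.52)
p=pose();im=r.grab_frame("wrist")[:,:,::-1];cv2.imwrite("pics/w10.png",im)
E
```

```text
clock: 16.8
eef_pos: [532.0, -225.0, 121.8]
tcp_rot: [3.141, 0.001, 2.089]
contact_force: [-0.4, 0.2, -0.0]
opening: 1.0
grasp_force: 0.0
shift [ 0.0013 -0.0008  0.0898] turn [ 0.001  0.001 -0.002]
```

View pics/w10.png

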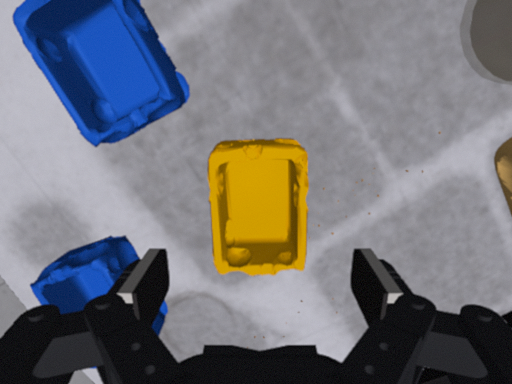

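Dish centred between the fingers at column 258. Both blue dishes stay outside the fingers' paths.

```bash
python3 -m jog '[[[0,0,0],[0.001,-0.001,0.02],1],[[0,0,0],[0,0,0.02],1],[[0,0,0],[0,0,0.02],1],[[0,0,0],[0,0,0.015],1],[[0,0,0],[0,0,0.01],1],[[0,0,0],[0,0,0.004],1],[[0,0,0],[0,0,0],1],[[0,0,0],[0,0,0],1]]' && python3 -m jog '[[[0,0,0],[0,0,0],-1],[[0,0,0],[0,0,0],-1],[[0,0,0],[0,0,0],-1],[[0,0,0],[0,0,0],-1],[[0,0,0],[0,0,0],-1],[[0,0,0],[0,0,0],-1]]' 45
```

```text
clock: 17.65
eef_pos: [530.4, -224.2, 31.9]
tcp_rot: [3.141, 0.001, 2.089]
contact_force: [-0.3, -0.1, 0.2]
opening: 0.995
grasp_force: 0.0
clock: 18.25
eef_pos: [530.4, -224.2, 32.1]
tcp_rot: [3.141, 0.001, 2.089]
contact_force: [-0.4, -0.2, 6.1]
opening: 0.723
grasp_force: 48.9
```

```bash
python3 -m jog '[[[0,0,0],[0,0,-0.01],-1],[[0,0,0],[0,0,-0.02],-1],[[0,0,0],[0,0,-0.025],-1],[[0,0,0],[0,0,-0.03],-1],[[0,0,0],[0,0,-0.03],-1],[[0,0,0],[0,0,-0.03],-1],[[0,0,0],[0,0,-0.03],-1],[[0,0,0],[0,0,-0.03],-1],[[0,0,0],[0,0,-0.025],-1],[[0,0,0],[0,0,-0.02],-1],[[0,0,0],[0,0,-0.01],-1],[[0,0,0],[0,0,0],-1]]'
python3 - <<'E'
from h import *
im=r.grab_frame("wrist")[:,:,::-1];s=r.grab_frame("scene")[:,:,::-1]
cv2.imwrite("pics/m5.png",np.hstack([cv2.resize(im,(400,300)),cv2.resize(s[60:300,160:480],(400,300))]))
to(575,192,292,-.093)
E
```

```text
clock: 19.45
eef_pos: [530.3, -224.1, 292.8]
tcp_rot: [3.14, 0.002, 2.089]
contact_force: [0.9, -0.2, -2.8]
opening: 0.721
grasp_force: 49.8
shift [ 0.3386  0.2455 -0.0014] turn [-0.001 -0.001  0.611]
```

View pics/m5.png

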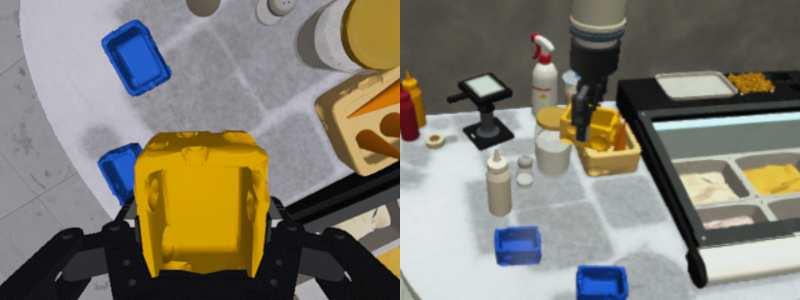

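The dish is held upright; bottle, shaker and jar stand as before. Carry it over now.

```bash
python3 -m jog '[[[0,0,0],[0.012,0.0087,0],-1],[[0,0,0],[0.022,0.016,0],-1],[[0,0,0],[0.026,0.019,0],-1],[[0,0,0],[0.026,0.019,0],-1],[[0,0,0],[0.026,0.019,0],-1],[[0,0,0],[0.026,0.019,0],-1],[[0,0,0],[0.026,0.019,0],-1],[[0,0,0],[0.026,0.019,0],-1],[[0,0,0],[0.026,0.019,0],-1],[[0,0,0],[0.026,0.019,0],-1],[[0,0,0],[0.026,0.019,0],-1],[[0,0,0],[0.026,0.019,0],-1]]' && python3 -m jog '[[[0,0,0],[0.024,0.017,0],-1],[[0,0,0],[0.014,0.01,0],-1],[[0,0,0.03],[0.006,0.004,0],-1],[[0,0,0.08],[0,0,0],-1],[[0,0,0.1],[0,0,0],-1],[[0,0,0.1],[0,0,0],-1],[[0,0,0.1],[0,0,0],-1],[[0,0,0.1],[0,0,0],-1],[[0,0,0.07],[0,0,0],-1],[[0,0,0.03],[0,0,0],-1],[[0,0,0],[0,0,0],-1],[[0,0,0],[0,0,0],-1]]'
python3 - <<'E'
from h import *
to(575,192,240,-.093)
# window frame and dish centre in the tool frame, seen by the wrist camera
cv2.imwrite("pics/w11.png",r.grab_frame("wrist")[:,:,::-1])
E
```

```text
clock: 20.75
eef_pos: [569.9, 139.7, 289.9]
tcp_rot: [-3.139, -0.001, 2.089]
contact_force: [0.4, 0.4, -2.5]
opening: 0.718
grasp_force: 49.8
clock: 21.95
eef_pos: [575.7, 191.2, 290.7]
tcp_rot: [-3.141, 0.0, 1.48]
contact_force: [0.1, 0.9, -2.6]
opening: 0.72
grasp_force: 49.9
shift [ 0.0007 -0.0007  0.0507] turn [-0.001  0.     0.002]
```

```bash
python3 -m jog '[[[0,0,0],[0.001,-0.001,-0],-1],[[0,0,0],[0,0,0.015],-1],[[0,0,0],[0,0,0.02],-1],[[0,0,0],[0,0,0.018],-1],[[0,0,0],[0,0,0.012],-1],[[0,0,0],[0,0,0.01],-1],[[0,0,0],[0,0,0.005],-1],[[0,0,0],[0,0,0],-1],[[0,0,0],[0,0,0],-1],[[0,0,0],[0,0,0],-1]]'
python3 - <<'E'
from h import *
to(575,192,210,-.093)
t=r.grab_frame("top")[:,:,::-1].copy();s=r.grab_frame("scene")[:,:,::-1].copy()
c=np.array([575,192,0]);X=np.array([np.cos(-.093),np.sin(-.093),0]);Y=np.array([-X[1],X[0],0])
def box(n,im,z,a,b,col):
    q=proj(n,[c+[0,0,z]+i*a*X+j*b*Y for i,j in((-1,-1),(-1,1),(1,1),(1,-1))])
    cv2.polylines(im,[np.int32(q*64)],True,col,1,cv2.LINE_AA,6)
for n,im in(("top",t),("scene",s)):
    box(n,im,223,31,44,(255,0,255));box(n,im,178,31,44,(255,255,0));box(n,im,157,50,60,(0,255,0))
m=np.hstack([crop(t,80,110,180,210,4),crop(s,185,70,285,170,4)]);cv2.imwrite("pics/m6.png",m)
E
```

```text
clock: 23.0
eef_pos: [575.6, 192.6, 212.1]
tcp_rot: [3.14, -0.001, 1.479]
contact_force: [-0.2, 1.1, -2.3]
opening: 0.721
grasp_force: 49.9
shift [-0.0006 -0.0006  0.0021] turn [ 0.001 -0.001  0.001]
```

View pics/m6.png

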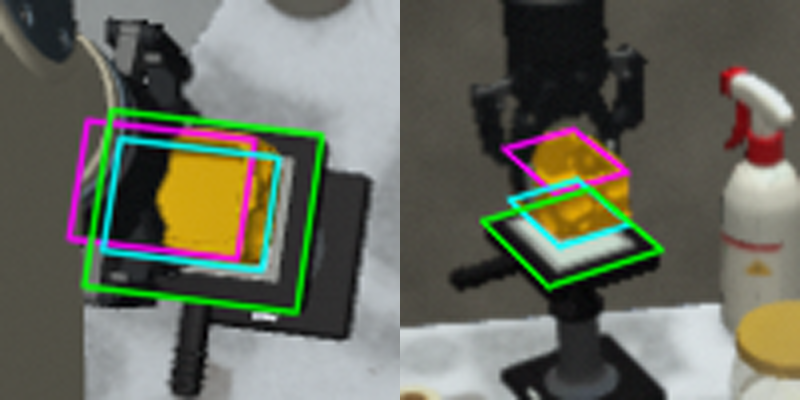

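The top and scene views agree with the predicted boxes. The dish sits centred over the window with a clear gap, and the head is level with the tab over the tick. Trim 2 mm down, settle, and hand in.

```bash
python3 -m jog '[[[0,0,0],[-0.0005,-0.0005,0.002],-1],[[0,0,0],[0,0,0],-1],[[0,0,0],[0,0,0],-1],[[0,0,0],[0,0,0],-1],[[0,0,0],[0,0,0],-1],[[0,0,0],[0,0,0],-1]]' && python3 -c "
from rig import r
s=r.sense();print(abs(s['qvel']).max());print(r.sign_off())"
```

```text
clock: 23.7
eef_pos: [574.6, 192.0, 209.3]
tcp_rot: [3.142, -0.0, 1.479]
contact_force: [-0.4, -1.1, -3.5]
opening: 0.72
grasp_force: 49.9
0.0016738874749223649
the job is handed in; nothing more can be done
None
```

Job handed in at 23.7 s: the scanner head measured level (within 0.01 rad) and square with its foot, and the gripper is holding the dish still about 2 cm above the window, centred and aligned; I saw no sign that the bottle, shaker or jar moved.

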